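Set the polariser ring of a strain viewer

ROBOT

A 6-joint arm with a two-finger parallel gripper is mounted at the origin on a cart in front of the work surface, level with it; the furniture and walls round the work are solid. World frame = base frame: x ahead of the robot, y to its left, z up, the work surface at z = 0. Lengths are in mm, angles in degrees, forces in N, time in s.
With the tool pointing down it reaches from about 300 to 850 mm from the base axis. Payload 4.2 kg.
Tool frame: the origin (TCP) lies at the very end of the fingers, on their centre line; the grasp point (between the pads) lies 19 mm behind it; x points along the fingers, z is the direction in which the jaws open and shut, and the axes are right-handed (so a half turn about x gives the same grasp; the last joint's range is limited). The gripper opens to 91 mm and grips with 3 to 60 N. Pads are 32 mm wide; open, the fingers measure 118 mm over their backs; the gripper's body (76 mm by 178 mm) begins 60 mm behind the grasp point.
Start: joints at [-73.339, 18.312, 89.639, -0, 72.044, -1.146], TCP at [175.85, -547.467, 213.976] pointing down, gripper open.
Joint ranges: [-177.97, 177.97], [-48.28, 115.42], [12.27, 149.76], [-77.06, 257.06], [2.81, 150.46], [-146.56, 146.56]. Speed limits (degrees/s): [147.25, 147.25, 180, 180, 180, 180].

INTERFACE

Orientations are given as [roll, pitch, yaw] about the fixed x, y, z axes, in that order (R = Rz(yaw) Ry(pitch) Rx(roll)).
In Python, from workcell import state, grab_frame, camera_info, env, search_frame, place_of gives the robot as it stands.
- The arm moves only by the tool drive_tool, never from a script. Its argument "plan" is a list of rows, each a list of 7 numbers: the turn, a rotation vector about the world's x, y, z in degrees, then the shift along the world's x, y, z in mm, then the finger opening in mm, from 0 to 91.2. In form: [[wx, wy, wz, dx, dy, dz, jaw], ...]. A call has 1 to 10 rows; each row is the pose to reach, as a shift and turn from the pose measured when the call began; what a row does not reach only later rows make up. A row lasts 1/8 s, in which the tool goes at most 62.5 mm and 10.7 degrees, less where a joint would pass 70% of its speed; a pose out of reach is approached as far as the arm can. A call with a gripper value outside its range is refused whole. The fingers move at their own pace and stop on an object; "grip_force" is the grip in N (left out, the last holds). Time passes only in rows, so rows that repeat a pose let the fingers close. It gives the time, the measured TCP pose, the force and the opening at its end, in the units of the state.
- state(): the state, without advancing time (a new reading comes with each control period).
- grab_frame(name): name is "scene" or "top"; returns the picture (400x640x3 uint8, red, green, blue); there is no depth.
- camera_info(name): a dict with "intrinsics" (3x3 intrinsics, pixels), "k1" (the pictures are not rectified: a ray, as slopes to the right and down, at radius r is drawn at 1 + k1 r^2 times it, then the intrinsics apply), "origin" and "orientation" of the camera in the world. Camera axes: x right, y down, z forward; pixel columns grow to the right and rows downward; lengths in mm; the calibration is good to about 2 mm. A picture is of the moment at which its call begins. camera_info takes no time and is no camera call.
- env.job_done(): hands the job in, once; it reports no verdict.
Trained networks look in the newest picture that a camera, given by its name, has taken for a name from the list of things; names that differ only in an ending like _2 or _b are one class to them, and where a whole thing is asked for, a point or a joint stands for the part that bears it (a point fixed in the world has none). Each returns a list of dicts, best first, with "p" (0 to 1); they miss things now and then, are a little off and sometimes report something else, mostly with a low value. They report only what shows in the picture. A call takes as long as a camera call.
- search_frame(camera, label): "rect" ([left, top, right, bottom] as shares, 0 to 1, of the picture: columns of its width, rows of its height, round what is visible of it).
- place_of(camera, label): "location" ([column, row] as shares, 0 to 1, of the picture: columns of its width, rows of its height: a listed point, or the origin of a listed thing).
The state is a dict: "time_s": time; "qpos": joint angles; "qvel": joint speeds; "effort": joint torques, N m; "ee_pos": TCP position; "ee_rot": TCP orientation; "force": force on the tool from outside, world axes, zero at the start; "torque": the same for the moment, N m; "gripper_width": finger opening in mm.
Only numpy, scipy, OpenCV 4.12 (cv2) and the standard library are available. Lean on these libraries where they do the work, as an engineer would, in place of code of your own. Each camera call takes 0.05 s, during which the arm holds its last target. There are 200 camera calls.

TASK

With the fingertips, gently push the upright post on the strain viewer's ring lever around its arc until the lever's pointer is in line with the nose of the brass clip on the scale, then press the lamp button all the way down with a fingertip and let go. Grip and lift nothing, leave the clip where it is, and do not disturb the glass on the stage or the block, oilstone and solder reel around the viewer. Finish with the ring still on the mark and the hand clear.

Things in the scene. Friction and masses are not known exactly. Their poses are not given: they have to be found in the camera images.
- viewer: Strain viewer for glass: a grey round housing, 260 mm across, top face 30 mm above the bench, fixed to the bench; a white round stage 104 mm across in its middle stands at 34 mm. Origin: centre of the underside, on the ring's vertical axis; its -x axis points to the middle of the engraved scale, z up.
- ring (a joint): Angle (rad) of the aluminium polariser ring (152 mm outside, 110 mm inside, top at 40 mm) about the viewer's vertical axis; it carries the lever. 0 = lever along the viewer's -x axis, positive = counter-clockwise seen from above; stops at -1.2 and +1.2. It turns with light friction (about 2 N at the post) and stays where it is left.
- post_top (a point): Centre of the top of the lever's plain steel post: upright, 12 mm in diameter, 94 mm from the ring's axis, its top 80 mm above the bench, free-standing above the 14 mm wide flat lever arm whose top is at 40 mm; it turns with the ring. This post is what is pushed, sideways along the arc.
- pointer_tip (a point): Tip of the small steel pointer at the outer end of the lever, in line with the post, 109 mm from the ring's axis and 36 mm above the bench; it turns with the ring.
- clip_nose (a point): The mark to set: the point just before the nose of the brass clip on the rim of the scale, 109 mm from the ring's axis, 36 mm above the bench: here the pointer tip belongs. The clip is 10 mm wide, spans 112 to 133 mm from the axis, top 36 mm above the bench, and stays put on the rim by stiff friction, at a different place of the scale each time.
- lamp_button_top (a point): Centre of the top of the lamp push button: a round grey cap 26 mm in diameter, its top 52 mm above the bench when up, in a round black housing 42 mm across and 42 mm above the bench, on the far side of the viewer's top, 102 mm from the axis at the viewer's (+72, -72) mm; pressed straight down. The point moves with the cap.
- lamp_button (a joint): Travel of the lamp button: 0 up, 0.006 m fully down; springs back; fully down takes 5 N.
- glass: Piece of green glass 46 x 34 x 6 mm, loose, lying flat on the white stage; origin at the centre of its underside. Leave alone.
- block: Loose beech setting block 32 x 60 x 22 mm standing on the bench beside the viewer; origin at the centre of its underside. Leave alone.
- stone: Loose oilstone in a wooden block, 40 x 112 x 14 mm, on the bench behind the viewer; origin at the centre of its underside. Leave alone.
- reel: Loose blue reel of solder wire 60 mm in diameter, 30 mm high, on the bench beside the viewer; origin at the centre of its underside. Leave alone.

How it is judged (in metres and radians):
On the way, in this order (a step that is already met when the one before it is completed fails the run):
1. the ring stands still with the pointer at the clip's nose (horizontal distance between pointer_tip and clip_nose below 0.006 m and velocity of joint ring between -0.03 and 0.03 rad/s), for 0.3 s.
2. the lamp button is pressed down with the ring on the mark (value of joint lamp_button above 0.0045 m and horizontal distance between pointer_tip and clip_nose below 0.006 m and contact force between the fingers and lamp_button above 0.5 N), for 0.05 s.
At the end, for the whole second after the job is handed in: The pointer tip is within 6 mm (about 3 degrees) of the point before the clip's nose and the ring is still, the lamp button has been pressed after that and is up again, the clip has moved less than 4 mm, and glass, block, oilstone and reel are at rest within 12 mm of where they were (all of step 1 and value of joint lamp_button below 0.0015 m and distance of clip_nose from where it was at the start of the episode below 0.004 m and distance of each of glass, block, stone, reel from where it was at the start of the episode below 0.012 m and linear speed of each of glass, block, stone, reel below 0.02 m/s); the robot touches nothing.
It fails at once if the fingers press on the ring, lever or post with more than 20 N, or grip it (contact force between the fingers and ring above 20 N).
It fails at once if the brass clip is moved (distance of clip_nose from where it was at the start of the episode above 0.004 m).
It fails at once if the piece of glass, setting block, oilstone or solder reel is lifted or pushed away (distance of any of glass, block, stone, reel from where it was at the start of the episode above 0.012 m).
It also fails if it takes over 42 s, if anything falls off the work surface, if the arm or the gripper's body presses on something with over 40 N, if the wrist force passes 120 N, or if a joint passes its speed limit or range.

## Working session

There is one attempt and no reset: what is moved stays moved. The work goes in short steps, Python scripts to look and compute and a tool call to move; the robot and the scene stay as the last step left them, time stands still between calls to the robot, and variables do not carry over. Pictures are saved under pics/ and viewed, about 8 in all and at most 12, crops included, and the job is handed in when it is done.

Besides the shell and the picture viewer there is one more tool, called after "Call:" as a command line: name --pt "numbers of a row" for each row, then --argument value for the rest. drive_tool: Moves the arm, as the interface text tells. Its arguments: {"type":"object","properties":{"plan":{"type":"array"},"grip_force":{"type":"number"}},"required":["plan"]}

```bash
mkdir -p pics
cat > h.py <<'E'
import numpy as np, cv2
from scipy.spatial.transform import Rotation as R
from workcell import state, grab_frame, camera_info, env, search_frame, place_of
def cam(n):
    c=camera_info(n); return c
def rot(c):
    o=np.array(c["orientation"],float)
    return o if o.shape==(3,3) else R.from_euler('xyz',o,degrees=True).as_matrix()
def ray(n,u,v):
    c=camera_info(n);K=np.array(c["intrinsics"]);k=c["k1"]
    d=np.array([(u-K[0,2])/K[0,0],(v-K[1,2])/K[1,1]]);p=d.copy()
    for _ in range(30): p=d/(1+k*(p@p))
    return np.array(c["origin"],float),rot(c)@np.array([p[0],p[1],1])
def onz(n,u,v,z):
    o,d=ray(n,u,v);return o+d*(z-o[2])/d[2]
def proj(n,P):
    c=camera_info(n);K=np.array(c["intrinsics"]);q=rot(c).T@(np.array(P,float)-np.array(c["origin"],float))
    p=q[:2]/q[2];p=p*(1+c["k1"]*(p@p));return np.array([K[0,0]*p[0]+K[0,2],K[1,1]*p[1]+K[1,2]])
Z=dict(viewer=0,post_top=80,pointer_tip=36,clip_nose=36,lamp_button_top=52,glass=34,block=0,stone=0,reel=0)
E
python3 - <<'E'
from h import *
for n in("scene","top"):
    print(n,camera_info(n))
    im=grab_frame(n);cv2.imwrite(f"pics/{n}0.png",im[:,:,::-1])
    for l,z in Z.items():
        for r in place_of(n,l)[:2]:
            u,v=r["location"][0]*640,r["location"][1]*400
            print(n,l,round(r["p"],2),round(u,1),round(v,1),onz(n,u,v,z).round(1))
print(state())
E
```

```text
scene {'intrinsics': array([[396.48071594,   0.        , 320.9638195 ],
       [  0.        , 396.48071594, 202.43584645],
       [  0.        ,   0.        ,   1.        ]]), 'k1': -0.01340585812217823, 'origin': array([ 267.01494399, -722.06602596,  411.86805183]), 'orientation': array([-112.88832858,    1.2879985 ,  -29.20586961])}
scene viewer 0.74 288.7 247.9 [557.1 -44.7   0. ]
scene post_top 0.86 280.9 231.3 [ 514.7 -112.2   80. ]
scene pointer_tip 0.82 278.0 255.9 [ 502.  -120.9   36. ]
scene clip_nose 0.63 235.2 231.8 [464.5  17.3  36. ]
scene lamp_button_top 0.65 335.8 227.4 [ 638.  -103.6   52. ]
scene glass 0.51 287.5 230.5 [562.4 -31.6  34. ]
scene block 0.68 261.5 210.9 [578.7 167.1   0. ]
scene stone 0.77 355.1 219.2 [754.1  -0.8   0. ]
scene reel 0.97 345.5 284.6 [ 587.9 -219.     0. ]
scene reel 0.4 354.3 220.9 [747.2  -7.8   0. ]
top {'intrinsics': array([[490.92597778,   0.        , 309.81526159],
       [  0.        , 490.92597778, 202.8962806 ],
       [  0.        ,   0.        ,   1.        ]]), 'k1': -0.0038552403677175008, 'origin': array([ 530.52825614,  -38
[... 585 characters left out ...]
  0. ]
top reel 0.28 223.3 217.9 [577.5 172.2   0. ]
{'time_s': 1.0, 'qpos': array([-7.33373308e+01,  1.83115205e+01,  8.96402138e+01,  4.91629334e-04,
        7.20451444e+01, -1.14514265e+00]), 'qvel': array([-0.09972525,  0.02560797, -0.05497844, -0.06883279,  0.112646  ,
       -0.00433576]), 'effort': array([-1.17608579e-03, -4.12360775e+01, -2.32232970e+01,  7.27203442e-02,
        3.76834092e-02,  2.64017365e-05]), 'ee_pos': array([ 175.85988087, -547.44602791,  213.97149334]), 'ee_rot': array([  7.37651817,  89.99684381, -64.81582151]), 'force': array([-0.78785737,  0.60344357,  0.28362951]), 'torque': array([ 0.01919159,  0.03358977, -0.00484893]), 'gripper_width': 91.29785279982949}
```

View pics/scene0.png

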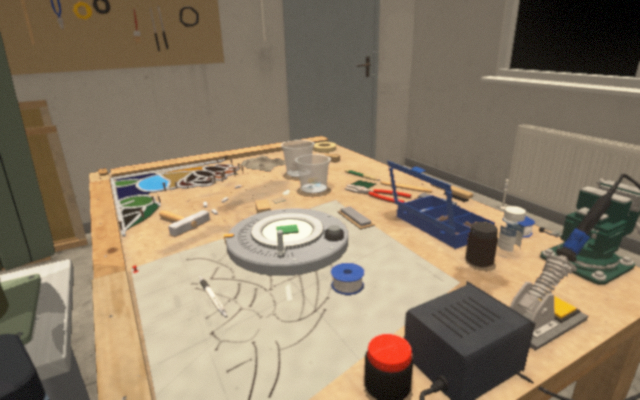

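View pics/top0.png

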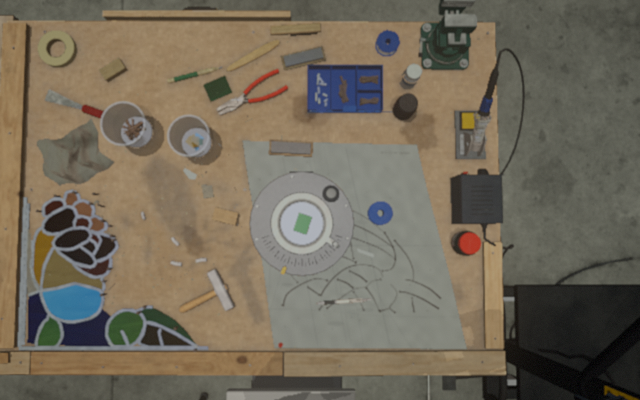

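The top view shows the viewer at about (302,223), the brass clip at (284,270), the button at (331,194), the reel at (379,213), the stone at (290,148) and the block at (227,217). I'll zoom in on the post and pointer.

Run:
```python
from h import *
a=cv2.imread("pics/top0.png")[165:285,240:400];b=cv2.imread("pics/scene0.png")[190:290,215:375]
cv2.imwrite("pics/c1.png",np.vstack([cv2.resize(a,(640,480//1*1),interpolation=3)[:, :],]))
cv2.imwrite("pics/c1.png",cv2.resize(a,(800,600),interpolation=3))
cv2.imwrite("pics/c2.png",cv2.resize(b,(800,500),interpolation=3))
```

```text
(no output)
```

View pics/c1.png

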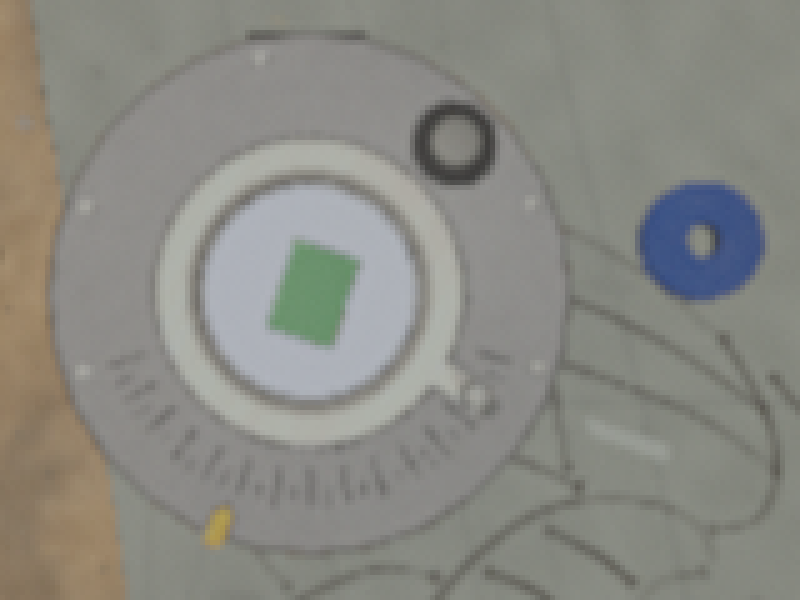

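View pics/c2.png

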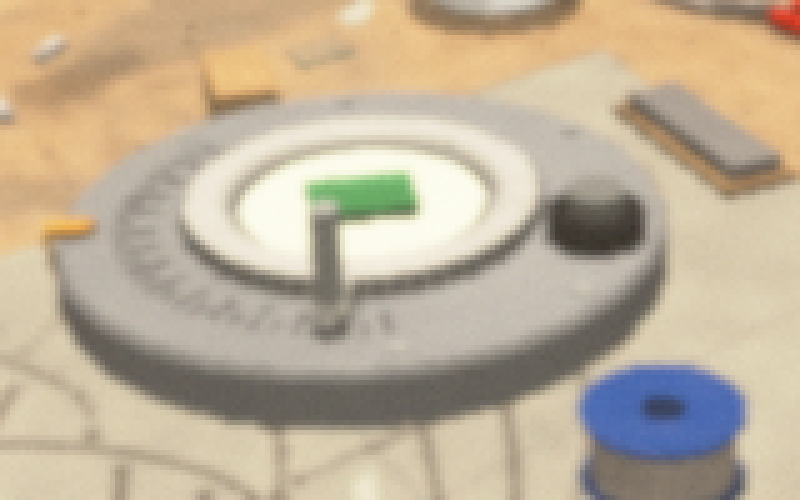

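Run:
```python
from h import *
def T(u,v,z): return onz("top",240+(u+.5)/5-.5,165+(v+.5)/5-.5,z)[:2]
# segment: yellow clip, dark button
im=cv2.imread("pics/top0.png");hsv=cv2.cvtColor(im,cv2.COLOR_BGR2HSV)
c=T(309,293.5,30);st=T(310,290,34);rg=T(310,291,40)
print("centre",c,st,rg)
m=cv2.inRange(hsv,(18,110,100),(32,255,255));m[:255]=0;m[285:]=0;m[:,:270]=0;m[:,300:]=0
y,x=np.nonzero(m);k=onz("top",x.mean(),y.mean(),36)[:2];print("clip centroid",k,len(x))
C=(c+st+rg)/3
b=T(455,142,46);p=T(477,394,80)
ang=lambda q:np.degrees(np.arctan2(*(q-C)[::-1]))
for n,q in(("clip",k),("button",b),("post",p)): print(n,q,np.hypot(*(q-C)),ang(q))
P=C+94*np.array([np.cos(np.radians(ang(k))),np.sin(np.radians(ang(k)))]);print("post goal",P)
```

```text
centre [563.21259716 -25.39646363] [564.82427719 -25.92976192] [564.16496338 -25.99534308]
clip centroid [449.39530942  18.32504995] 20
clip [449.39530942  18.32504995] 122.85916403319065 158.96496896766928
button [636.84187944 -96.80383846] 101.6926782668581 -44.30492937108017
post [ 514.54710603 -105.25426839] 93.6449863842636 -121.92491925794556
post goal [476.33133176   7.96637971]
```

Call:
drive_tool --pt "0 0 5 45 52 -8 0" --pt "0 0 10 90 104 -16 0" --pt "0 0 15 135 156 -24 0" --pt "0 0 20 180 208 -32 0" --pt "0 0 25 225 260 -40 0" --pt "0 0 30 270 312 -45 0" --pt "0 0 35 315 364 -50 0" --pt "0 0 40 368 423 -54 0" --pt "0 0 40 368 423 -54 0" --pt "0 0 40 368 423 -54 0" --grip_force 15

```text
time_s: 2.25
ee_pos: [546.1, -121.4, 159.5]
ee_rot: [77.0, 90.0, 45.1]
force: [0.1, 0.3, -0.5]
gripper_width: 0.5
```

Call:
drive_tool --pt "0 0 0 -1 -2 -40 0" --pt "0 0 0 -1 -2 -75 0" --pt "0 0 0 -1 -2 -101 0" --pt "0 0 0 -1 -2 -101 0"

```text
time_s: 2.75
ee_pos: [542.9, -123.8, 56.9]
ee_rot: [-167.7, 89.7, 160.3]
force: [-0.5, 0.6, 0.7]
gripper_width: 0.7
```

```bash
cat > plan.py <<'E'
from h import *
import sys
# push waypoints: post angle a0->a1, finger centre 20 mm behind the post; offsets from the current pose
C=np.array([564.1,-25.8])
def finger(a,g=19.5):
    r=np.radians(a);return C+94*np.array([np.cos(r),np.sin(r)])+g*np.array([-np.sin(r),np.cos(r)])
s=state();p=s["ee_pos"];e=s["ee_rot"];jaw=e[2]-e[0]
print(s["time_s"],p.round(1),e.round(1),jaw.round(1),s["force"].round(1))
a0,a1,n=map(float,sys.argv[1:4])
for a in np.linspace(a0,a1,int(n)):
    q=finger(a)-p[:2];w=(a-270-jaw+90)%180-90
    print(round(a,1),round(w,1),q.round(1))
E
python3 plan.py 241 231 6
python3 - <<'E'
from h import *
im=grab_frame("scene")[140:290,190:430];cv2.imwrite("pics/c3.png",cv2.resize(im[:,:,::-1],(800,500),interpolation=3))
E
```

```text
2.75 [ 542.9 -123.8   56.9] [-167.7   89.7  160.3] 328.1 [-0.5  0.6  0.7]
241.0 2.9 [-7.3  6.4]
239.0 0.9 [-10.5   7.4]
237.0 -1.1 [-13.6   8.6]
235.0 -3.1 [-16.7   9.9]
233.0 -5.1 [-19.8  11.2]
231.0 -7.1 [-22.8  12.7]
```

View pics/c3.png

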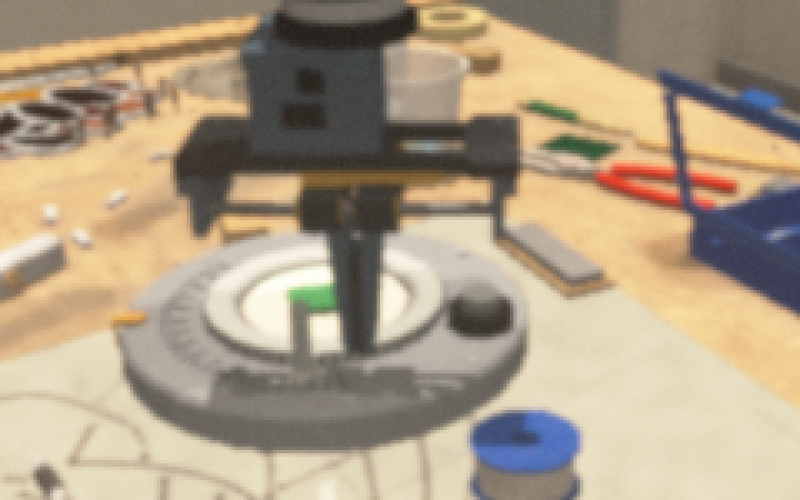

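The fingers hang beside the post, to the right of it at crop (355,330) against (300,335). They are clear of everything.

```bash
python3 plan.py 240 222 10
```

```text
2.8 [ 544.3 -124.    58.3] [169.9  89.9 138. ] -31.9 [ 1.1 -0.3  1. ]
240.0 1.9 [-10.3   7.1]
238.0 -0.1 [-13.5   8.2]
236.0 -2.1 [-16.6   9.4]
234.0 -4.1 [-19.7  10.7]
232.0 -6.1 [-22.7  12.2]
230.0 -8.1 [-25.7  13.7]
228.0 -10.1 [-28.6  15.3]
226.0 -12.1 [-31.5  17.1]
224.0 -14.1 [-34.3  18.9]
222.0 -16.1 [-37.   20.9]
```

Call:
drive_tool --pt "0 0 0 -5 3.5 0 0" --pt "0 0 0 -10 7 0 0" --pt "0 0 0 -13.5 8.2 0 0" --pt "0 0 -2 -16.6 9.4 0 0" --pt "0 0 -4 -19.7 10.7 0 0" --pt "0 0 -6 -22.7 12.2 0 0" --pt "0 0 -8 -25.7 13.7 0 0" --pt "0 0 -10 -28.6 15.3 0 0" --pt "0 0 -12 -31.5 17.1 0 0" --pt "0 0 -14 -34.3 18.9 0 0"

```text
time_s: 4.05
ee_pos: [510.0, -105.0, 58.4]
ee_rot: [155.6, 89.9, 109.6]
force: [2.0, -1.5, 3.2]
gripper_width: 0.1
```

```bash
python3 plan.py 221 194 10
```

```text
4.05 [ 510.  -105.    58.4] [155.6  89.9 109.6] -46.1 [ 2.  -1.5  3.2]
221.0 -2.9 [-4.   2.8]
218.0 -5.9 [-7.9  6. ]
215.0 -8.9 [-11.7   9.3]
212.0 -11.9 [-15.3  12.9]
209.0 -14.9 [-18.6  16.6]
206.0 -17.9 [-21.8  20.5]
203.0 -20.9 [-24.8  24.5]
200.0 -23.9 [-27.5  28.8]
197.0 -26.9 [-30.1  33.1]
194.0 -29.9 [-32.4  37.6]
```

Contact shows a push of about 2.5 N, as expected. I'll carry on along the arc.

Call:
drive_tool --pt "0 0 -3 -4 2.8 0 0" --pt "0 0 -6 -7.9 6 0 0" --pt "0 0 -9 -11.7 9.3 0 0" --pt "0 0 -12 -15.3 12.9 0 0" --pt "0 0 -15 -18.6 16.6 0 0" --pt "0 0 -18 -21.8 20.5 0 0" --pt "0 0 -21 -24.8 24.5 0 0" --pt "0 0 -24 -27.5 28.8 0 0" --pt "0 0 -27 -30.1 33.1 0 0" --pt "0 0 -30 -32.4 37.6 0 0"

```text
time_s: 5.3
ee_pos: [477.4, -67.3, 58.3]
ee_rot: [150.8, 90.0, 74.5]
force: [1.6, -1.5, 0.6]
gripper_width: 0.7
```

```bash
python3 plan.py 191 164 10
```

```text
5.3 [477.4 -67.3  58.3] [150.8  90.   74.5] -76.2 [ 1.6 -1.5  0.6]
191.0 -2.8 [-1.9  4.4]
188.0 -5.8 [-3.7  9.1]
185.0 -8.8 [-5.3 13.9]
182.0 -11.8 [-6.6 18.7]
179.0 -14.8 [-7.6 23.6]
176.0 -17.8 [-8.4 28.6]
173.0 -20.8 [-9.  33.6]
170.0 -23.8 [-9.3 38.6]
167.0 -26.8 [-9.3 43.6]
164.0 -29.8 [-9.  48.6]
```

Call:
drive_tool --pt "0 0 -3 -1.9 4.4 0 0" --pt "0 0 -6 -3.7 9.1 0 0" --pt "0 0 -9 -5.3 13.9 0 0" --pt "0 0 -12 -6.6 18.7 0 0" --pt "0 0 -15 -7.6 23.6 0 0" --pt "0 0 -18 -8.4 28.6 0 0" --pt "0 0 -20 -8.8 32 0 0" --pt "0 0 -22 -9.1 35.3 0 0" --pt "0 0 -23 -9.2 37 0 0" --pt "0 0 -24 -9.3 38.6 0 0"

```text
time_s: 6.55
ee_pos: [467.5, -28.7, 58.1]
ee_rot: [-117.2, 89.9, 142.5]
force: [-0.1, -2.6, -0.0]
gripper_width: 0.5
```

```bash
python3 plan.py 170 159 12
python3 - <<'E'
from h import *
a=grab_frame("top");b=grab_frame("scene")
for n in ("top","scene"):
  for l in("post_top","pointer_tip","clip_nose"):
    for r in place_of(n,l)[:1]:
        q=onz(n,r["location"][0]*640,r["location"][1]*400,Z[l])[:2];d=q-[564.1,-25.8]
        print(n,l,round(r["p"],2),q.round(1),np.hypot(*d).round(1),(np.degrees(np.arctan2(d[1],d[0]))%360).round(1))
o=np.hstack([cv2.resize(a[215:285,250:330],(400,350),interpolation=3),cv2.resize(b[200:270,215:295],(400,350),interpolation=3)])
cv2.imwrite("pics/c4.png",o[:,:,::-1])
E
```

```text
6.55 [467.5 -28.7  58.1] [-117.2   89.9  142.5] 259.7 [-0.1 -2.6 -0. ]
170.0 0.3 [ 0.6 -0. ]
169.0 -0.7 [0.6 1.7]
168.0 -1.7 [0.6 3.4]
167.0 -2.7 [0.6 5. ]
166.0 -3.7 [0.7 6.7]
165.0 -4.7 [0.8 8.4]
164.0 -5.7 [ 0.9 10. ]
163.0 -6.7 [ 1.  11.7]
162.0 -7.7 [ 1.2 13.4]
161.0 -8.7 [ 1.4 15. ]
160.0 -9.7 [ 1.6 16.7]
159.0 -10.7 [ 1.9 18.4]
top pointer_tip 0.38 [573.7 163.4] 189.5 87.1
scene post_top 0.96 [478.4  -6.5] 87.9 167.3
scene pointer_tip 0.94 [454.4  -9.3] 110.9 171.4
scene clip_nose 0.53 [468.9  41.1] 116.4 144.9
```

View pics/c4.png

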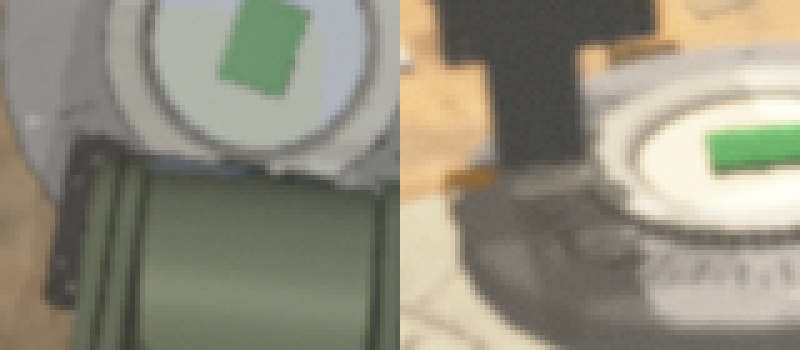

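The arm hides the ring in the top view, but the scene camera's pointer and post readings bracket the planned 170°. I'll push on slowly to about 160.5°, then back off and check.

Call:
drive_tool --pt "0 0 -1 0.6 1.7 0 0" --pt "0 0 -2 0.6 3.4 0 0" --pt "0 0 -3 0.6 5 0 0" --pt "0 0 -4 0.7 6.7 0 0" --pt "0 0 -5 0.8 8.4 0 0" --pt "0 0 -6 0.9 10 0 0" --pt "0 0 -7 1 11.7 0 0" --pt "0 0 -8 1.2 13.4 0 0" --pt "0 0 -8.5 1.3 14.5 0 0" --pt "0 0 -9 1.4 15.5 0 0"

```text
time_s: 8.2
ee_pos: [469.0, -13.0, 58.1]
ee_rot: [-135.4, 89.9, 115.4]
force: [-3.0, -2.3, -0.6]
gripper_width: 0.2
```

Call:
drive_tool --pt "0 0 0 0 0 0 0" --pt "0 0 0 -2 -5 0 0" --pt "0 0 0 -5 -15 0 0" --pt "0 0 0 -8 -25 20 0" --pt "0 0 0 -10 -40 60 0" --pt "0 0 0 -10 -90 80 0" --pt "0 0 0 -10 -140 90 0" --pt "0 0 0 -10 -180 90 0" --pt "0 0 0 -10 -180 90 0"

```text
time_s: 9.32
ee_pos: [459.2, -195.9, 148.4]
ee_rot: [111.0, 89.9, 1.5]
force: [-0.2, -0.6, 0.3]
gripper_width: 0.7
```

```bash
cat > chk.py <<'E'
from h import *
import sys
a=grab_frame("top");b=grab_frame("scene")
for n in ("top","scene"):
  for l in("post_top","pointer_tip","clip_nose","lamp_button_top"):
    for r in place_of(n,l)[:1]:
        q=onz(n,r["location"][0]*640,r["location"][1]*400,Z[l])[:2];d=q-[564.1,-25.8]
        print(n,l,round(r["p"],2),q.round(1),np.hypot(*d).round(1),(np.degrees(np.arctan2(d[1],d[0]))%360).round(1))
o=np.hstack([cv2.resize(a[215:285,250:330],(400,350),interpolation=3),cv2.resize(b[200:270,215:295],(400,350),interpolation=3)])
cv2.imwrite(sys.argv[1],o[:,:,::-1])
E
python3 chk.py pics/c5.png
```

```text
top post_top 0.71 [472.6  -0.8] 94.9 164.7
top pointer_tip 0.92 [460.9  10.9] 109.5 160.4
top clip_nose 0.42 [455.6  11.2] 114.7 161.2
top lamp_button_top 0.63 [633.7 -98.7] 100.8 313.6
scene post_top 0.65 [475.  -3.] 92.0 165.7
scene pointer_tip 0.56 [461.9  16.7] 110.7 157.4
scene clip_nose 0.57 [465.7  29.2] 112.8 150.8
scene lamp_button_top 0.46 [ 633.3 -103.8] 104.3 311.6
```

View pics/c5.png

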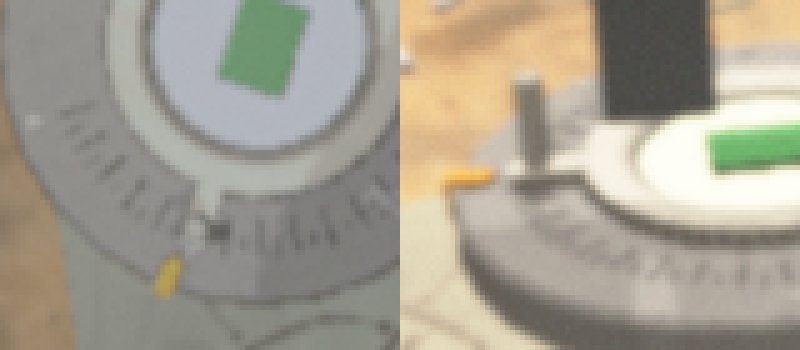

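Run:
```python
from h import *
C=np.array([564.1,-25.8])
for l,u,v,z in(("post",195,230,80),("postbase-ish",198,238,70),("armroot",209,190,40),("clipc",169,276,36),("nose",175,261,36),("clipend",161,294,36)):
    d=onz("top",250+(u+.5)/5-.5,215+(v+.5)/5-.5,z)[:2]-C
    print(l,(d+C).round(1),np.hypot(*d).round(1),(np.degrees(np.arctan2(d[1],d[0]))%360).round(1))
for a in (159,160,161,162,163,164):
    r=np.radians(a);u=np.array([np.cos(r),np.sin(r)])
    print(a,*[((proj("top",[*(C+R_*u),z])-[250,215]+.5)*5-.5).round(0) for R_,z in((94,80),(94,40),(109,36),(76,40),(122.5,36))],((proj("scene",[*(C+94*u),80])-[215,200]+.5)*5-.5+[400,0]).round(0))
```

```text
post [474.2   4. ] 94.7 161.7
postbase-ish [469.9   2.9] 98.4 163.0
armroot [491.6  -1.3] 76.5 161.3
clipc [449.8  18.2] 122.5 159.0
nose [457.   15.3] 114.7 159.0
clipend [441.   22.1] 132.0 158.7
159 [187. 225.] [190. 222.] [179. 250.] [203. 187.] [169. 276.] [527.  67.]
160 [190. 227.] [193. 223.] [183. 251.] [206. 188.] [173. 278.] [527.  69.]
161 [193. 228.] [196. 224.] [187. 253.] [209. 189.] [177. 279.] [526.  70.]
162 [197. 229.] [200. 225.] [190. 254.] [211. 190.] [182. 280.] [526.  72.]
163 [200. 230.] [203. 226.] [194. 255.] [214. 190.] [186. 282.] [527.  74.]
164 [203. 231.] [206. 227.] [198. 256.] [216. 191.] [190. 283.] [527.  75.]
```

The post is at about 161.6° and the clip at 159.0°. That is a 2.5° undershoot, so I'll give one more small nudge of about 4 mm.

Call:
drive_tool --pt "0 0 0 2 45 0 0" --pt "0 0 0 3 100 -10 0" --pt "0 0 0 4 140 -45 0" --pt "0 0 0 4 160 -85 0" --pt "0 0 0 4 164 -90 0" --pt "0 0 0 4 164 -90 0"

```text
time_s: 10.58
ee_pos: [463.8, -28.6, 58.7]
ee_rot: [171.0, 90.0, 61.8]
force: [-0.5, -0.1, 0.2]
gripper_width: 0.5
```

```bash
python3 plan.py 161 158 4
```

```text
10.575 [463.8 -28.6  58.7] [171.   90.   61.8] -109.2 [-0.5 -0.1  0.2]
161.0 0.2 [ 5.1 15. ]
160.0 -0.8 [ 5.3 16.7]
159.0 -1.8 [ 5.6 18.3]
158.0 -2.8 [ 5.9 20. ]
```

Call:
drive_tool --pt "0 0 0 2 6 0 0" --pt "0 0 -1 4 11 0 0" --pt "0 0 -2 5 14 0 0" --pt "0 0 -2 5.3 15.5 0 0" --pt "0 0 -2 5.6 17 0 0" --pt "0 0 -2 6 18.3 0 0" --pt "0 0 -2 6.3 19.5 0 0" --pt "0 0 -2 6.3 19.5 0 0"

```text
time_s: 11.58
ee_pos: [470.3, -9.2, 58.8]
ee_rot: [150.0, 89.9, 38.8]
force: [-0.3, -1.9, 0.9]
gripper_width: 0.3
```

Call:
drive_tool --pt "0 0 0 -1 -3 0 0" --pt "0 0 0 -5 -15 0 0" --pt "0 0 0 -8 -25 20 0" --pt "0 0 0 -10 -40 60 0" --pt "0 0 0 0 -90 80 0" --pt "0 0 10 30 -130 80 0" --pt "0 0 20 80 -160 80 0" --pt "0 0 20 80 -160 80 0"

```text
time_s: 12.58
ee_pos: [552.4, -171.8, 138.0]
ee_rot: [106.1, 89.9, 14.8]
force: [-1.0, 1.0, 0.4]
gripper_width: 0.5
```

```bash
python3 chk.py pics/c6.png; python3 -c "
from h import *;print(state())"
```

```text
top post_top 0.63 [464.7   6.6] 104.6 162.0
top clip_nose 0.45 [459.4   8.4] 110.1 161.9
top lamp_button_top 0.57 [631.2 -99.7] 99.8 312.3
scene post_top 0.76 [481.3   2.7] 87.6 161.0
scene pointer_tip 0.81 [454.9  11.1] 115.2 161.3
scene clip_nose 0.38 [461.7  16.9] 110.9 157.4
scene lamp_button_top 0.56 [ 634.8 -103.8] 105.3 312.2
{'time_s': 13.075, 'qpos': array([-1.82326425e+01,  2.15466859e+01,  9.61249551e+01,  6.44038914e-02,
        6.23029049e+01,  7.28895170e+01]), 'qvel': array([-0.09679171,  0.2168783 , -0.27419493,  0.03718104,  0.07050731,
        0.01771001]), 'effort': array([-1.73470454e-02, -4.24948418e+01, -2.13887787e+01,  5.34238585e-02,
       -5.97587088e-02,  7.58819642e-04]), 'ee_pos': array([ 549.92462194, -168.69363117,  139.10832116]), 'ee_rot': array([138.85228359,  89.93754649,  47.70020203]), 'force': array([-0.07694132, -0.01601514,  0.15030219]), 'torque': array([-0.00610827,  0.00881735,  0.05978542]), 'gripper_width': 0.6196700517101449}
```

View pics/c6.png

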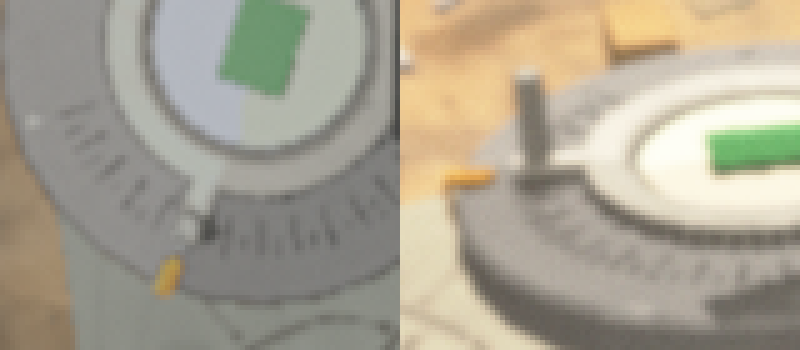

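The post is now at about 159.3° against the clip's 159.0°: the post top is at crop (188,228), the arm root at (203,187), and the pointer aims at the clip nose at (174,262). Next is the lamp button at about (636,-98).

Call:
drive_tool --pt "0 0 0 40 35 0 0" --pt "0 0 0 86 71 0 0" --pt "0 0 0 86 71 -30 0" --pt "0 0 0 86 71 -60 0" --pt "0 0 0 86 71 -74 0" --pt "0 0 0 86 71 -74 0"

```text
time_s: 13.82
ee_pos: [635.4, -97.6, 64.5]
ee_rot: [-138.8, 89.9, 130.1]
force: [-0.1, -0.1, -0.2]
gripper_width: 0.5
```

Run:
```python
from h import *
b=grab_frame("scene")
for i in range(3): place_of("scene","reel");s=state();print(s["ee_pos"].round(2),s["force"].round(2))
cv2.imwrite("pics/c7.png",cv2.resize(b[190:290,255:375],(720,600),interpolation=3)[:,:,::-1])
```

```text
[636.68 -97.95  66.3 ] [-0.4  -0.31  1.12]
[636.85 -98.    66.57] [-0.26  0.51  0.31]
[636.87 -98.    66.64] [-0.22 -0.95  0.35]
```

View pics/c7.png

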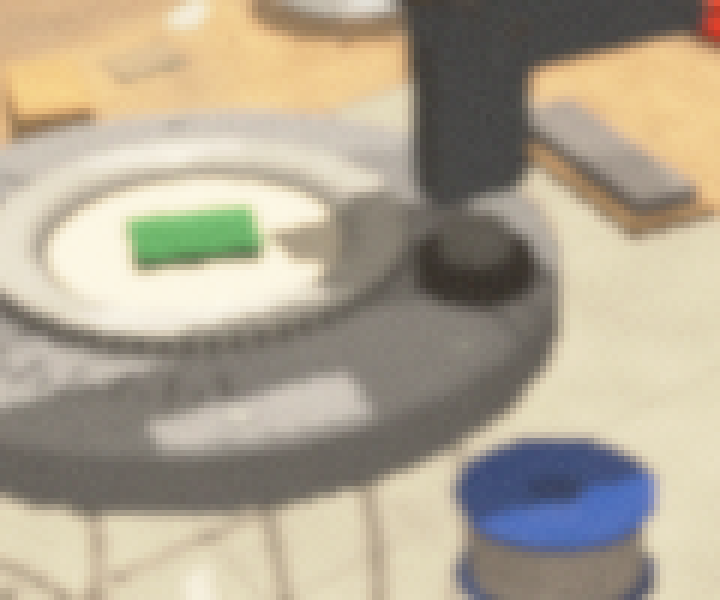

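The fingertips hang right over the cap: tip bottom at (470,200), cap at (475,230). Now I'll press.

Call:
drive_tool --pt "0 0 0 0 0 -8 0" --pt "0 0 0 0 0 -14 0" --pt "0 0 0 0 0 -17 0" --pt "0 0 0 0 0 -19 0" --pt "0 0 0 0 0 -20.5 0" --pt "0 0 0 0 0 -20.5 0" --pt "0 0 0 0 0 -20.5 0"

```text
time_s: 14.9
ee_pos: [636.8, -98.1, 46.4]
ee_rot: [94.5, 89.8, 3.3]
force: [-2.1, -0.8, 3.8]
gripper_width: 0.4
```

```bash
python3 -c "
from h import *
for i in range(3): place_of('scene','reel');s=state();print(s['ee_pos'].round(2),s['force'].round(2))"
```

```text
[636.85 -98.07  46.35] [-0.98 -0.78  4.23]
[636.83 -98.06  46.31] [-1.13 -0.36  5.35]
[636.85 -98.05  46.3 ] [-1.44 -0.4   4.83]
```

The button pushes back with about 4.8 N near the bottom. I'll go 1 mm further to be sure it bottoms out, then release and withdraw.

Call:
drive_tool --pt "0 0 0 0 0 -0.6 0" --pt "0 0 0 0 0 -1.2 0" --pt "0 0 0 0 0 -1.2 0"

```text
time_s: 15.42
ee_pos: [636.9, -98.1, 46.2]
ee_rot: [93.1, 89.8, 1.9]
force: [-3.6, -0.1, 9.4]
gripper_width: 0.7
```

Call:
drive_tool --pt "0 0 0 0 0 4 0" --pt "0 0 0 0 0 12 0" --pt "0 0 0 0 0 40 0" --pt "0 0 0 0 0 90 0" --pt "0 0 0 -30 -50 120 0" --pt "0 0 0 -60 -100 130 0" --pt "0 0 0 -90 -150 130 0" --pt "0 0 0 -90 -150 130 0"

```text
time_s: 16.42
ee_pos: [544.9, -251.0, 176.3]
ee_rot: [85.7, 89.8, -5.8]
force: [0.8, 0.5, 0.5]
gripper_width: 0.9
```

```bash
python3 chk.py pics/c8.png
python3 - <<'E'
from h import *
for l in("glass","block","stone","reel"):
  for r in place_of("top",l)[:1]: print(l,round(r["p"],2),onz("top",r["location"][0]*640,r["location"][1]*400,Z[l]).round(1))
E
```

```text
top post_top 0.72 [628.1 -95.7] 94.7 312.5
top pointer_tip 0.65 [460.6  13.1] 110.6 159.4
top clip_nose 0.37 [453.8  16.1] 118.0 159.2
scene post_top 0.86 [480.6  -6.6] 85.6 167.0
scene pointer_tip 0.73 [460.5   8.7] 109.2 161.6
scene clip_nose 0.43 [463.3  19.8] 110.6 155.7
scene lamp_button_top 0.58 [641.7 -94.7] 103.7 318.4
glass 0.73 [564.6 -30.1  34. ]
block 0.52 [575.9 175.    0. ]
stone 0.85 [751.8   2.8   0. ]
reel 0.66 [ 584.9 -213.9    0. ]
```

View pics/c8.png

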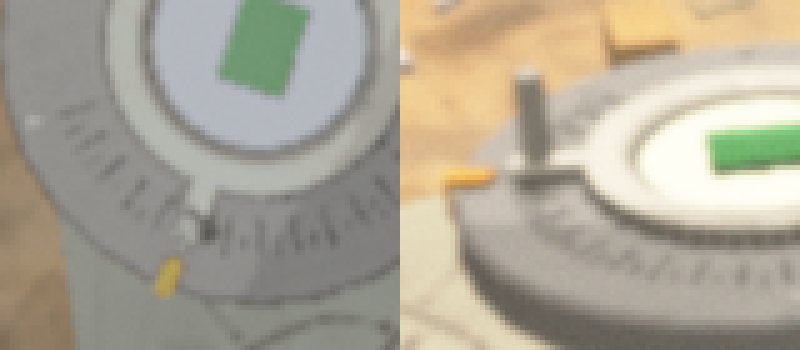

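The pointer reads 159.4° and the clip nose 159.2°. The button hit its stop (force rose to 9.4 N with no further travel), and the hand is clear. I'll hand the job in.

```bash
python3 -c "
from h import *
print(env.job_done())"
```

```text
the job is handed in; nothing more can be done
None
```

The ring is set to the clip, the lamp button has been pressed fully and let go, and the job is handed in with the hand clear. No verdict is reported, and it took about 17 s of the 42 s allowed.

- **Ring:** I pushed the post about 79° around its arc with the closed fingertips, reading at most about 4 N. The first stop was 2.5° short, so I gave it one small nudge.
- **Pointer:** In the last top picture the pointer is at 159.4° and the clip nose at 159.2°, under 1 mm apart. The scene camera's network readings disagreed, with the pointer at 161.6° and the clip at 155.7°. I trusted the top view because its picture and the radii I measured from it match the given sizes.
- **Button:** It gave about 5 N near the bottom, then the force rose to 9.4 N with no further travel, so it was fully down. I did not measure that it came back up.
- **Surroundings:** The glass and clip look unmoved in the crops. The networks put the stone within 1 mm of its first reading, and the glass, block and reel within 9–11 mm. I put that down to their scatter, since nothing came near the block or reel.

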